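# Put the hanging oil sample into the push-to-open locker

## Robot

A 7-joint arm with a two-finger parallel gripper is mounted at the origin on the work surface. World frame = base frame: x ahead of the robot, y to its left, z up, the work surface at z = 0. Lengths are in m, angles in rad, forces in N, time in s.
With the tool pointing down it reaches from about 0.4 to 0.75 m from the base axis. Payload 19.5 kg.
Tool frame: the origin (TCP) lies on the centre line of the jaws, within the pads' length; the fingertips stand 19 mm ahead of it and the grasp point (between the pads) is the TCP; z points along the fingers, y is the direction in which the jaws open and shut (so a half turn about z gives the same grasp; the last joint's range is limited). The gripper opens to 85 mm and grips with 20 to 120 N. Pads are 22 mm wide; open, the fingers measure 114 mm over their backs; the gripper's body (76 mm by 85 mm) begins 54 mm behind the grasp point. The pads swing forward as they close: fully open they stand 13 mm farther back than shut.
Start: joints at [-1.353, 0.707, -0.028, 1.485, 0.022, 0.951, -0.075], TCP at [0.148, 0.556, 0.25] pointing down, gripper open.
Joint ranges: [-2.71, 2.71], [-0.32, 2.16], [-1.57, 1.52], [0, 2.45], [-1.46, 4.6], [0, 2.02], [-2.83, 2.83]. Speed limits (rad/s): [1.89, 1.89, 2.57, 2.57, 3.01, 3.01, 3.01].

## Interface

Orientations are given as a unit quaternion [x, y, z, w].
In Python, from rig import manip gives the robot as it stands. The module is installed in compiled form; this text tells all that it offers.
- The arm moves only by the tool apply_moves, never from a script. Its arguments are lists of equal length, an entry for each row: "delta_pos": the shift along the tool's x, y, z in cm, a list of three; "dr": the turn, a rotation vector about the tool's x, y, z in degrees, a list of three; "hand": the opening, from 0 (shut) to 1 (fully open). A call has 1 to 10 rows; each row shifts and turns the commanded pose from where the row before left it, along the tool's axes as they then stand; what a row does not reach is not made up. A row lasts 1/10 s, in which the tool goes at most 50 mm and 8.59 degrees, less where a joint would pass 70% of its speed; a pose out of reach is approached as far as the arm can. A call is refused whole if a number of a shift passes 5 or a number of a turn 8.59, either way. A call with a gripper value outside its range is refused whole. The fingers move at their own pace and stop on an object; "grip_force" is the grip in N (left out, the last holds). Time passes only in rows, so rows that do not move let the fingers close. It gives the time, the measured TCP pose, the force and the opening at its end, in the units of the state.
- manip.sense(): the state, without advancing time (a new reading comes with each control period).
- manip.capture(name): name is "side" or "top"; returns (picture, depth): 480x640x3 uint8, blue, green, red; 480x640 float32, m along the optical axis (not along the pixel's ray), 0 where there is no reading.
- manip.camera_info(name): a dict with "vfov" (degrees; the focal length in pixels is half the picture's height over the tangent of half this angle, whatever the lens; pixels are square), "cx", "cy" (the principal point, pixels), "cam_to_world" (4x4, takes a point from camera to world coordinates). Camera axes: x right, y up, looking along -z (the intrinsics and any distortion apply to the point x, -y, -z); pixel columns grow to the right and rows downward; lengths in m; the calibration is good to about 2 mm. A picture is of the moment at which its call begins. camera_info takes no time and is no camera call.
- manip.finish_job(): hands the job in, once; it reports no verdict.
Trained networks look in the newest picture that a camera, given by its name, has taken for a name from the list of things; names that differ only in an ending like _2 or _b are one class to them, and where a whole thing is asked for, a point or a joint stands for the part that bears it (a point fixed in the world has none). Each returns a list of dicts, best first, with "conf" (0 to 1); they miss things now and then, are a little off and sometimes report something else, mostly with a low value. They report only what shows in the picture. A call takes as long as a camera call. They do not tell look-alikes from the thing itself.
- manip.find_in(name, camera): "at" ([row, column] in pixels, amid what is visible of it).
- manip.outline_of(name, camera): "region" (480x640 bool, what is visible of it) and "at" ([row, column] in pixels, amid what is visible of it).
- manip.pinpoint(name, camera): "at" ([row, column] in pixels: a listed point, or the origin of a listed thing).
The state is a dict: "time_s": time; "joints": joint angles; "joint_vel": joint speeds; "effort": joint torques, N m; "tool_pos": TCP position; "orientation": TCP orientation; "wrist_force": force on the tool from outside, world axes, zero at the start; "wrist_torque": the same for the moment, N m; "grip_width": finger opening in m.
Only numpy, scipy, OpenCV 4.12 (cv2) and the standard library are available. Lean on these libraries where they do the work, as an engineer would, in place of code of your own. Each camera call takes 0.05 s, during which the arm holds its last target.

## Task

Open the sample locker by pressing its yellow lid until the touch latch clicks, and stay on the lid as it springs up so that it never flies open but rises under control until fully open. Then lift the sample can with the red grip up and off its peg, and set it down gently, upright on the locker's floor, leaving the lid open. Leave the blue-grip can hanging and do not disturb the glass jar.

Things in the scene. Friction and masses are not known exactly. Their poses are not given: they have to be found in the camera images.
- lid_panel (a joint): Angle of the locker's yellow lid (160 x 160 x 8 mm, 0.26 kg), rad: 0 = closed, level; 1.70 = fully open at its stop, just past upright; -0.045 = pressed fully in (7 mm at the edge). The latch clicks free at about -0.021 (3.4 mm at the edge), by 2 to 4 N on the dot, and stays free; a spring then lifts the lid (1 to 2 N at its edge) all the way. Let go early it exceeds 4 rad/s.
- lid_press (a point): Centre of the black rubber press dot (28 mm across) on the lid's top face; it moves with the lid. It lies 135 mm from the hinge line; the free edge is at 160 mm. Lid closed, it is 137 mm above the bench. z axis = outward normal of the lid's top face.
- lid_hinge (a point): Middle of the lid's hinge line, 130 mm above the bench, fixed to the locker. x runs along the hinge, y points level outward, away from the locker, z up. The closed lid reaches 160 mm from here in -y; its outer face is 6 mm off the hinge line (above it when closed, on the +y side when open). Nothing tall stands within 80 mm behind the hinge.
- locker_floor (a point): Centre of the inner floor of the grey steel locker under the lid: box 160 x 160 mm outside, 150 x 150 mm inside, fixed. Floor 5 mm, rim 120 mm above the bench (127 at the hinge). x parallel to the hinge, y towards the hinge side, z up. A latch block, 40 mm long, in the middle of the wall opposite the hinge reaches 14 mm in, 88 to 117 mm above the bench.
- stand: Dark steel stand, fixed: base 120 x 220 x 12 mm, central post and crossbar at x = +45 mm; at y = +65 and -65 mm a level steel peg 8 mm thick, its centre line 165 mm above the bench, points to -x (roughly to the robot) and ends at x = -34 mm in a tip turned up to 178 mm (9 mm above the peg's top). Origin: centre of the base's underside, on the bench.
- red_can_centre (a point): Can to move, point on its axis half-way up (56.5 mm): aluminium, 48 mm across, 55 mm tall, above it a rigid steel hanger and red grip; 113 mm in all, 0.11 to 0.23 kg. It hangs on either peg; the peg runs along the can's x through the hanger's window (24 wide, 28 mm high), whose top rests on it. To come off it rises 12 to 18 mm, then goes 60 mm along the stand's -x.
- red_can_grip (a point): Centre of the red grip block of that can: 12 mm (can's x) by 30 mm (can's y) by 28 mm tall, 99 mm above the can's bottom, 42.5 mm above its centre. It can be grasped from above across either pair of faces.
- red_can: The same can with the red grip; origin at the centre of its bottom, z up along its axis.
- blue_can_centre (a point): An identical can with a blue grip, hanging on the other peg; point half-way up its axis. It must stay hanging there.
- glass_jar_centre (a point): Amber glass jar with a white cap, 56 mm across, 85 mm tall, standing on the bench beyond the locker and stand; point half-way up. Not to be disturbed.
There are look-alikes about, which are no part of the job. Leave any pink look-alike of the red_can alone.

How it is judged:
By the outcome, as a careful person would: the job done as asked, in the order asked, and still so for the second after the job is handed in, with the robot touching nothing.
It also fails if it takes over 69 s, if anything falls off the work surface, if the arm or the gripper's body presses on something with over 40 N, if the wrist force passes 120 N, or if a joint passes its speed limit or range.

## Working session

There is one attempt and no reset: what is moved stays moved. The work goes in short steps, Python scripts to look and compute and a tool call to move; the robot and the scene stay as the last step left them, time stands still between calls to the robot, and variables do not carry over. Pictures are saved under pics/ and viewed, and the job is handed in when it is done.

Besides the shell and the picture viewer there is one more tool, called after ">>>" by a JSON object that holds its "name" and its "arguments", one argument or row to a line. apply_moves: Moves the arm, as the interface text tells. Its arguments: {"type":"object","properties":{"delta_pos":{"type":"array"},"dr":{"type":"array"},"hand":{"type":"array"},"grip_force":{"type":"number"}},"required":["delta_pos","dr","hand"]}

```bash
mkdir -p pics
cat > h.py <<'E'
import numpy as np, cv2
from rig import manip
from scipy.spatial.transform import Rotation as R
def cap(c,fn=None):
    p,d=manip.capture(c)
    if fn: cv2.imwrite('pics/'+fn,p)
    return p,d
def ray(c,rc):
    i=manip.camera_info(c); f=240/np.tan(np.radians(i['vfov']/2))
    M=np.array(i['cam_to_world'])
    v=np.array([(rc[1]-i['cx'])/f,-(rc[0]-i['cy'])/f,-1.])
    return M[:3,3],M[:3,:3]@v
def w(c,rc,d):
    o,v=ray(c,rc); return o+v*d
def atz(c,rc,z):
    o,v=ray(c,rc); return o+v*(z-o[2])/v[2]
def tri(r1,r2):
    o1,v1=r1;o2,v2=r2
    A=np.stack([v1,-v2],1); s=np.linalg.lstsq(A,o2-o1,rcond=None)[0]
    a=o1+v1*s[0];b=o2+v2*s[1]; return (a+b)/2,np.linalg.norm(a-b)
E
python3 - <<'E'
from h import *
np.set_printoptions(precision=4,suppress=True)
for c in ['side','top']:
    print(c,manip.camera_info(c))
    p,d=cap(c,c+'0.png')
    for n in ['lid_press','lid_hinge','locker_floor','stand','red_can_centre','red_can_grip','blue_can_centre','glass_jar_centre']:
        for r in manip.pinpoint(n,c)[:3]:
            a=r['at']; dd=d[int(a[0]),int(a[1])]
            print(n,np.round(a,1),round(r['conf'],2),dd,w(c,a,dd))
print(manip.sense())
E
```

```text
side {'vfov': 50.55696283943811, 'cx': 319.01116560095863, 'cy': 237.50939773605978, 'cam_to_world': array([[ 0.879 ,  0.3528, -0.3206,  0.3715],
       [-0.4768,  0.6505, -0.5913, -0.484 ],
       [-0.    ,  0.6726,  0.74  ,  0.7552],
       [ 0.    ,  0.    ,  0.    ,  1.    ]])}
lid_press [205.9 209. ] 0.93 0.889208 [0.5069 0.1695 0.1344]
lid_hinge [176.  164.3] 0.79 0.93992764 [0.4615 0.2821 0.1361]
locker_floor [238.9 200. ] 0.91 0.87123436 [0.4707 0.1268 0.1089]
stand [412.8 322.5] 0.94 0.60466784 [ 0.4954 -0.2642  0.1674]
red_can_centre [320.  383.9] 0.94 0.8239737 [ 0.681  -0.134   0.0555]
red_can_centre [312.6 252.9] 0.8 0.8362631 [ 0.5004 -0.0181  0.0532]
red_can_centre [327.4 311.5] 0.78 0.6846764 [ 0.5394 -0.1532  0.1671]
red_can_grip [293.3 246.6] 0.83 0.7899354 [ 0.4952 -0.0197  0.1123]
red_can_grip [309.7 314. ] 0.76 0.6663812 [ 0.546  -0.1485  0.1984]
red_can_grip [309.1 383.7] 0.74 0.7772823 [ 0.6691 -0.1429  0.1063]
blue_can_centre [414.5 333.8] 0.75 0.62966937 [ 0.5121 -0.2631  0.1417]
blue_can_centre [239.9 201.3] 0.47 0.87453157 [0.4724 0.1269 0.1053]
blue_can_ce
[... 967 characters left out ...]
7] 0.8 0.9813044 [ 0.5096 -0.0127  0.1108]
blue_can_centre [286.9 475.9] 0.9 0.8905896 [ 0.5174 -0.2512  0.1972]
glass_jar_centre [169.8 320.4] 0.74 1.0411161 [0.7585 0.0217 0.0853]
{'time_s': 0.9, 'joints': array([-1.3527,  0.7065, -0.0276,  1.4846,  0.022 ,  0.9509, -0.0755]), 'joint_vel': array([ 0.0003, -0.0007, -0.0004, -0.0016,  0.0008, -0.0001,  0.0002]), 'effort': array([ -0.0014, -88.2989,   1.2333, -23.6377,   0.017 ,   0.0019,
        -0.    ]), 'tool_pos': array([0.1477, 0.5557, 0.2503]), 'orientation': array([ 0.1296,  0.9916, -0.0001, -0.    ]), 'wrist_force': array([ 0.4796,  0.2276, -0.3296]), 'wrist_torque': array([0.0057, 0.0119, 0.0235]), 'grip_width': 0.08528238504684249}
```

View pics/side0.png

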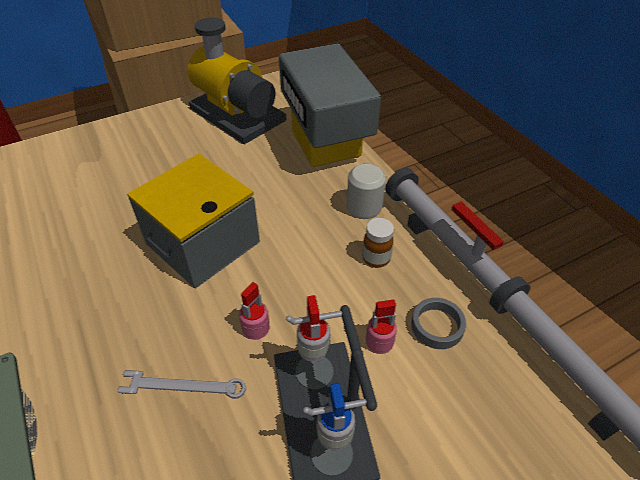

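View pics/top0.png

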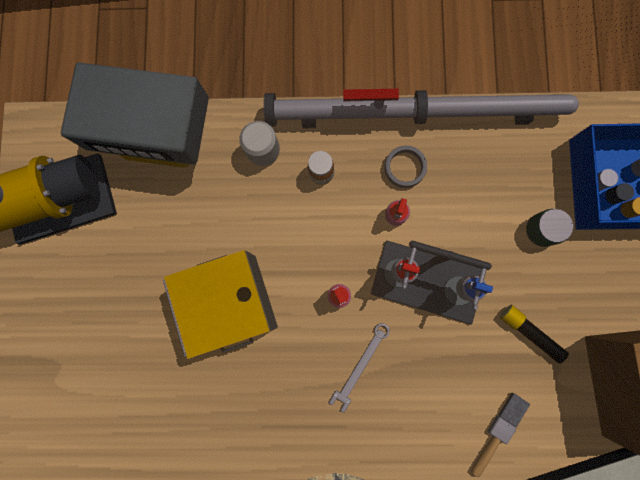

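The red can hangs on the stand's left peg (top 405,269), and the two pink-bodied look-alikes stand on the bench. The lid's dot is at (top 244,295), so its hinge is on the far-left edge. Next I fit the lid, grip and stand more precisely.

```bash
cat > m.py <<'E'
from h import *
np.set_printoptions(precision=4,suppress=True)
def cloud(c,d):
    rr,cc=np.mgrid[0:480,0:640]; i=manip.camera_info(c); f=240/np.tan(np.radians(i['vfov']/2)); M=np.array(i['cam_to_world'])
    v=np.stack([(cc-i['cx'])/f,-(rr-i['cy'])/f,-np.ones_like(cc,float)],-1)*d[...,None]
    P=v@M[:3,:3].T+M[:3,3]; P[d==0]=np.nan; return P
E
python3 - <<'E'
from m import *
for c in ['side','top']:
    p,d=cap(c); P=cloud(c,d)
    for n in ['lid_panel','red_can_grip','blue_can','stand']:
        for r in manip.outline_of(n,c)[:2]:
            m=r['region']; q=P[m]; q=q[~np.isnan(q[:,0])]; print(n,c,r['conf'],np.round(r['at']),len(q),np.percentile(q,[5,50,95],axis=0).tolist())
    h=cv2.cvtColor(p,cv2.COLOR_BGR2HSV)
    z=P[...,2]
    Y=(h[...,0]>18)&(h[...,0]<32)&(h[...,1]>180)&(h[...,2]>80)&(z>.115)&(z<.15)&(P[...,1]>.08)&(P[...,1]<.4)&(P[...,0]>.3)&(P[...,0]<.65)
    q=P[Y]; print('lid',len(q),q.mean(0)); A=np.c_[q[:,:2],np.ones(len(q))]; print('plane',np.linalg.lstsq(A,q[:,2],rcond=None)[0])
    r=cv2.minAreaRect((q[:,:2]*1000).astype(np.float32)); print(r,cv2.boxPoints(r).tolist())
    # dot
    D=(p.max(2)<60)&(z>.12)&(z<.15)&(P[...,1]>.08)&(P[...,1]<.4)&(P[...,0]>.3)&(P[...,0]<.65)
    n,l,s,ce=cv2.connectedComponentsWithStats(D.astype(np.uint8))
    for k in range(1,n):
        if s[k,4]>60: print('dot',s[k],P[l==k].mean(0))
    for nm,H in [('red',(h[...,0]<8)|(h[...,0]>174)),('blue',(h[...,0]>105)&(h[...,0]<128))]:
        T=H&(h[...,1]>150)&(h[...,2]>60)&(z>.165)&(z<.21)&(P[...,1]<0)&(P[...,1]>-.35)&(P[...,0]<.65)
        q=P[T]; t=q[q[:,2]>np.percentile(q[:,2],97)-.004]
        r=cv2.minAreaRect((t[:,:2]*1000).astype(np.float32)); print(nm,len(q),len(t),t.mean(0),np.percentile(q,[2,98],axis=0).tolist(),r)
    S=(z>.006)&(z<.018)&(p.max(2)<90)&(P[...,1]<-.03)&(P[...,1]>-.35)&(P[...,0]<.66)&(P[...,0]>.4)
    q=P[S]; r=cv2.minAreaRect((q[:,:2]*1000).astype(np.float32)); print('stand',len(q),r)
    pg=(z>.158)&(z<.182)&(P[...,1]<-.05)&(P[...,1]>-.35)&(P[...,0]<.68)&(P[...,0]>.4)&(h[...,1]<100)
    q=P[pg]; print('pegs',len(q),np.c_[q][::25].tolist() if 0 else '')
    cv2.imwrite(f'pics/{c}_pg.png',np.where(pg[...,None],255,p).astype(np.uint8)[200:480,200:540])
E
```

```text
lid_panel side 0.69 [194. 191.] 5712 [[0.41422136364648643, 0.13605886983039236, 0.13341922108085677], [0.4855010403417984, 0.20817937029832811, 0.13577810350481528], [0.5632716469718212, 0.2867248544695371, 0.13766353096292602]]
lid_panel side 0.21 [423. 335.] 1665 [[0.49176783428707893, -0.2887117434342047, 0.09688807132810817], [0.508612285535137, -0.2770608516838391, 0.14045783228349962], [0.5290407584752249, -0.25492102973374625, 0.19936358927274123]]
red_can_grip side 0.97 [334. 313.] 1525 [[0.5267915834375618, -0.16354449781209307, 0.09043514275680846], [0.543747817617954, -0.15329659449029465, 0.13822976695169076], [0.5660064078732397, -0.12752989894190822, 0.19879852488571445]]
red_can_grip side 0.8 [312. 253.] 1287 [[0.4813531435863639, -0.03752014080039629, 0.005636300487067336], [0.5001878003168111, -0.0236754911155862, 0.054289959857757863], [0.5196417832621831, -0.007092633973910074, 0.11257624172009054]]Traceback (most recent call last):
  File "<stdin>", line 5, in <module>
ValueError: it knows: blue_can_centre, glass_jar_centre, lid_hinge, lid_panel, lid_press, locker_floor, red_can, red_can_centre, red_can_grip, stand
```

```bash
cat > meas.py <<'E'
from m import *
for c in ['side','top']:
    p,d=cap(c); P=cloud(c,d)
    h=cv2.cvtColor(p,cv2.COLOR_BGR2HSV)
    z=P[...,2]
    Y=(h[...,0]>18)&(h[...,0]<32)&(h[...,1]>180)&(h[...,2]>80)&(z>.115)&(z<.15)&(P[...,1]>.08)&(P[...,1]<.4)&(P[...,0]>.3)&(P[...,0]<.65)
    q=P[Y]; print('lid',len(q),q.mean(0)); A=np.c_[q[:,:2],np.ones(len(q))]; print('plane',np.linalg.lstsq(A,q[:,2],rcond=None)[0])
    r=cv2.minAreaRect((q[:,:2]*1000).astype(np.float32)); print(r,cv2.boxPoints(r).tolist())
    # dot
    D=(p.max(2)<60)&(z>.12)&(z<.15)&(P[...,1]>.08)&(P[...,1]<.4)&(P[...,0]>.3)&(P[...,0]<.65)
    n,l,s,ce=cv2.connectedComponentsWithStats(D.astype(np.uint8))
    for k in range(1,n):
        if s[k,4]>60: print('dot',s[k],P[l==k].mean(0))
    for nm,H in [('red',(h[...,0]<8)|(h[...,0]>174)),('blue',(h[...,0]>105)&(h[...,0]<128))]:
        T=H&(h[...,1]>150)&(h[...,2]>60)&(z>.165)&(z<.21)&(P[...,1]<0)&(P[...,1]>-.35)&(P[...,0]<.65)
        q=P[T]; t=q[q[:,2]>np.percentile(q[:,2],97)-.004]
        r=cv2.minAreaRect((t[:,:2]*1000).astype(np.float32)); print(nm,len(q),len(t),t.mean(0),np.percentile(q,[2,98],axis=0).tolist(),r)
    S=(z>.006)&(z<.018)&(p.max(2)<90)&(P[...,1]<-.03)&(P[...,1]>-.35)&(P[...,0]<.66)&(P[...,0]>.4)
    q=P[S]; r=cv2.minAreaRect((q[:,:2]*1000).astype(np.float32)); print('stand',len(q),r)
    pg=(z>.158)&(z<.182)&(P[...,1]<-.05)&(P[...,1]>-.35)&(P[...,0]<.68)&(P[...,0]>.4)&(h[...,1]<100)
    n,l,s,ce=cv2.connectedComponentsWithStats(pg.astype(np.uint8))
    for k in range(1,n):
        if s[k,4]>15: print('pg',s[k],P[l==k].mean(0),np.percentile(P[l==k],[3,97],axis=0).tolist())
E
python3 meas.py
```

```text
lid 5564 [0.4864 0.211  0.1357]
plane [-0.0007  0.0036  0.1352]
((489.218994140625, 216.98507690429688), (160.93569946289062, 164.135498046875), 17.99925994873047) [[387.32989501953125, 270.1715087890625], [438.04852294921875, 114.06874084472656], [591.1080932617188, 163.79864501953125], [540.3894653320312, 319.90142822265625]]
dot [201 202  16  11 132] [0.5053 0.1647 0.1369]
red 253 155 [ 0.5482 -0.1413  0.1985] [[0.5398980910714117, -0.15586286439654712, 0.17375144993119637], [0.555511836772069, -0.1261224011427584, 0.20025538469958318]] ((548.6255493164062, -139.77606201171875), (31.40903663635254, 10.937868118286133), 73.21470642089844)
blue 330 240 [ 0.5136 -0.2662  0.1988] [[0.505259048917986, -0.28063091749450403, 0.17513597211641013], [0.5211924581206475, -0.2522131780227411, 0.20053867909321024]] ((514.048828125, -265.7969055175781), (30.14755630493164, 11.501131057739258), 71.45488739013672)
stand 6868 ((507.3311462402344, -172.19644165039062), (228.73526000976562, 247.07318115234375), 61.51250076293945)
pg [ 320  305   57  106 1338] [ 0.5664 -0.2212  0.17  ] [[0.5304021975
[... 2066 characters left out ...]
 [ 0.5555 -0.1235  0.1711] [[0.5502342462325253, -0.12555766487879746, 0.1612478147448279], [0.5608871567795063, -0.12107391733044533, 0.17803410549675058]]
pg [402 272   8  17  75] [ 0.5314 -0.1323  0.17  ] [[0.517177134544048, -0.13847005130404555, 0.1646022076088511], [0.5456159888191567, -0.12641725952339603, 0.17885924920061078]]
pg [468 282   6   8  34] [ 0.5211 -0.249   0.1701] [[0.5158412596142022, -0.2531361037148203, 0.15823278339214575], [0.5268594367079381, -0.24610124245447962, 0.18039533209970549]]
pg [472 290  11  20  96] [ 0.496  -0.2569  0.1701] [[0.47898673124424396, -0.26447326171640967, 0.16503570494857592], [0.5108929893991654, -0.25035767641582785, 0.17852625818317977]]
```

>>> {"name": "apply_moves", "arguments": {
  "delta_pos": [
    [-3.7,-2.4,0],
    [-3.7,-2.4,0],
    [-3.7,-2.4,0],
    [-3.7,-2.4,0],
    [-3.7,-2.4,0],
    [-3.7,-2.4,0],
    [-3.7,-2.4,0],
    [-3.7,-2.4,0],
    [-3.7,-2.4,0],
    [-3.7,-2.4,0]
  ],
  "dr": [
    [0,0,0],
    [0,0,0],
    [0,0,0],
    [0,0,0],
    [0,0,0],
    [0,0,0],
    [0,0,0],
    [0,0,0],
    [0,0,0],
    [0,0,0]
  ],
  "hand": [0,0,0,0,0,0,0,0,0,0]
}}

```text
time_s: 2.15
tool_pos: [0.4447, 0.2272, 0.2504]
orientation: [0.13, 0.992, 0.0, 0.0]
wrist_force: [1.4, 1.0, 0.1]
grip_width: 0.0002
```

```bash
cat > st.py <<'E'
import sys
from m import *
def st():
    s=manip.sense(); Rm=R.from_quat(s['orientation']).as_matrix()
    print('t',round(s['time_s'],2),'p',s['tool_pos'],'F',s['wrist_force'],'w',round(s['grip_width'],4),'yaw_y',np.degrees(np.arctan2(Rm[1,1],Rm[0,1])),'z',Rm[:,2],'q',s['joints']); return s,Rm
def to(t):
    s,Rm=st(); print('delta tool cm',Rm.T@(np.array(t)-s['tool_pos'])*100)
if __name__=='__main__':
    if len(sys.argv)>3: to([float(a) for a in sys.argv[1:4]])
    else: st()
E
python3 st.py 0.507 0.1653 0.2
```

```text
t 2.15 p [0.4447 0.2272 0.2504] F [1.4187 1.0323 0.056 ] w 0.0002 yaw_y 75.110343349876 z [ 0.0003  0.0001 -1.    ] q [-0.4764  0.5951 -0.1046  1.7534  0.082   0.797   0.6905]
delta tool cm [-7.6085 -4.3785  5.0455]
```

>>> {"name": "apply_moves", "arguments": {
  "delta_pos": [
    [-2.6,-1.5,1.0],
    [-2.6,-1.5,1.0],
    [-2.5,-1.4,1.0],
    [0,0,0.5],
    [0,0,0.5],
    [0,0,0.5],
    [0,0,0.5],
    [0,0,0]
  ],
  "dr": [
    [0,0,0],
    [0,0,0],
    [0,0,0],
    [0,0,-8.2],
    [0,0,-8.2],
    [0,0,-8.2],
    [0,0,-8.2],
    [0,0,0]
  ],
  "hand": [0,0,0,0,0,0,0,0]
}}

```text
time_s: 2.95
tool_pos: [0.5066, 0.1661, 0.1998]
orientation: [-0.157, 0.988, 0.0, -0.0]
wrist_force: [0.3, -0.1, 0.6]
grip_width: -0.0001
```

Run:
```python
from st import *
to([0.507,0.1653,0.158])
p,d=cap('side','side1.png'); P=cloud('side',d)
p,d=cap('top','top1.png')
```

```text
t 2.95 p [0.5066 0.1661 0.1998] F [ 0.2625 -0.1478  0.6451] w -0.0001 yaw_y 108.050421394079 z [-0.0009 -0.0001 -1.    ] q [-0.2258  0.7207 -0.2802  1.7006  0.268   0.759   1.2503]
delta tool cm [-0.0139 -0.0876  4.1828]
```

View pics/side1.png

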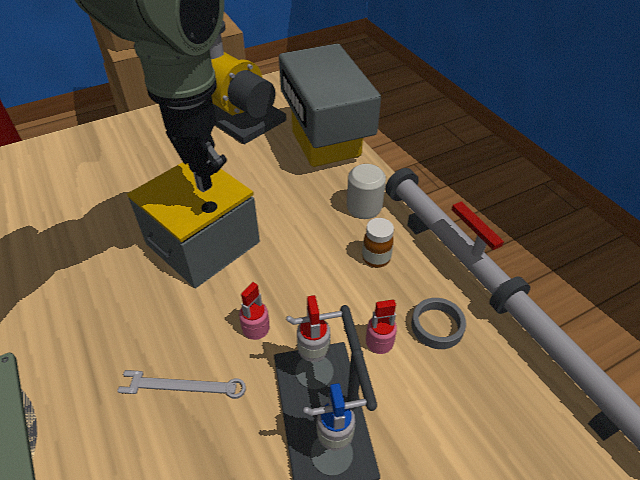

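>>> {"name": "apply_moves", "arguments": {
  "delta_pos": [
    [0,0,1.5],
    [0,0,1.5],
    [0,0,0.8],
    [0,0,0.2],
    [0,0,0]
  ],
  "dr": [
    [0,0,0],
    [0,0,0],
    [0,0,0],
    [0,0,0],
    [0,0,0]
  ],
  "hand": [0,0,0,0,0]
}}

```text
time_s: 3.55
tool_pos: [0.5068, 0.1665, 0.1606]
orientation: [-0.155, 0.988, -0.0, 0.0]
wrist_force: [-0.3, 0.1, 0.2]
grip_width: -0.0
```

>>> {"name": "apply_moves", "arguments": {
  "delta_pos": [
    [0,0,0.1],
    [0,0,0.1],
    [0,0,0.0]
  ],
  "dr": [
    [0,0,0],
    [0,0,0],
    [0,0,0]
  ],
  "hand": [0,0,0]
}}

```text
time_s: 3.85
tool_pos: [0.5068, 0.1664, 0.1585]
orientation: [-0.156, 0.988, -0.0, 0.0]
wrist_force: [-0.6, 0.4, 0.5]
grip_width: 0.0
```

>>> {"name": "apply_moves", "arguments": {
  "delta_pos": [
    [0,0,0.1],
    [0,0,0.1],
    [0,0,0.0]
  ],
  "dr": [
    [0,0,0],
    [0,0,0],
    [0,0,0]
  ],
  "hand": [0,0,0]
}}

```text
time_s: 4.15
tool_pos: [0.5067, 0.1663, 0.1562]
orientation: [-0.156, 0.988, -0.0, -0.0]
wrist_force: [-0.4, -0.2, -0.0]
grip_width: -0.0001
```

>>> {"name": "apply_moves", "arguments": {
  "delta_pos": [
    [0,0,0.1],
    [0,0,0.1],
    [0,0,0.0]
  ],
  "dr": [
    [0,0,0],
    [0,0,0],
    [0,0,0]
  ],
  "hand": [0,0,0]
}}

```text
time_s: 4.45
tool_pos: [0.5068, 0.1664, 0.1543]
orientation: [-0.156, 0.988, -0.0, 0.0]
wrist_force: [0.4, -0.9, 2.0]
grip_width: -0.0001
```

>>> {"name": "apply_moves", "arguments": {
  "delta_pos": [
    [0,0,0.1],
    [0,0,0.0],
    [0,0,0.0]
  ],
  "dr": [
    [0,0,0],
    [0,0,0],
    [0,0,0]
  ],
  "hand": [0,0,0]
}}

```text
time_s: 4.75
tool_pos: [0.5068, 0.1663, 0.1533]
orientation: [-0.156, 0.988, -0.0, 0.0]
wrist_force: [-0.2, -0.4, 2.1]
grip_width: 0.0001
```

>>> {"name": "apply_moves", "arguments": {
  "delta_pos": [
    [0,0,0.1],
    [0,0,0.0]
  ],
  "dr": [
    [0,0,0],
    [0,0,0]
  ],
  "hand": [0,0]
}}

```text
time_s: 4.95
tool_pos: [0.5068, 0.1663, 0.1522]
orientation: [-0.156, 0.988, -0.0, -0.0]
wrist_force: [1.1, -0.6, 2.5]
grip_width: -0.0
```

>>> {"name": "apply_moves", "arguments": {
  "delta_pos": [
    [0,0,0.1],
    [0,0,0.0]
  ],
  "dr": [
    [0,0,0],
    [0,0,0]
  ],
  "hand": [0,0]
}}

```text
time_s: 5.15
tool_pos: [0.5068, 0.1663, 0.1512]
orientation: [-0.156, 0.988, -0.0, -0.0]
wrist_force: [1.6, -1.1, 2.6]
grip_width: -0.0003
```

```bash
cat > traj.py <<'E'
import numpy as np
a=14.5
ths=[-0.03]; v=0
while ths[-1]<1.74: 
    v=min(v+.012,.05,); ths.append(ths[-1]+v)
def tip(th):
    f=np.clip(th/1.6,0,1); r=149-19*f
    if th<0: return np.array([-134.5,136+134.5*th+ .0])
    u=-r*np.cos(th)+6*np.sin(th)+a; z=130+r*np.sin(th)+6*np.cos(th)
    if th>np.pi/2: u=-160*np.cos(th)+6*np.sin(th)+a
    return np.array([u,z])
T=np.array([tip(t) for t in ths]); Q=np.round((T-T[0])/10/.05)*.05
D=np.diff(Q,axis=0)
for k in range(0,len(D),10):
    print([round(x,2) for x in ths[k+1:k+11]]); print([[0,round(float(y),2),round(float(-z),2)] for y,z in D[k:k+10]])
print(T[0],T[-1])
E
python3 traj.py
```

```text
[-0.02, 0.01, 0.04, 0.09, 0.14, 0.19, 0.24, 0.29, 0.34, 0.39]
[[0, 0.0, -0.15], [0, 0.0, -0.35], [0, 0.1, -0.55], [0, 0.1, -0.7], [0, 0.2, -0.7], [0, 0.2, -0.7], [0, 0.25, -0.7], [0, 0.25, -0.7], [0, 0.35, -0.65], [0, 0.35, -0.65]]
[0.44, 0.49, 0.54, 0.59, 0.64, 0.69, 0.74, 0.79, 0.84, 0.89]
[[0, 0.35, -0.6], [0, 0.4, -0.6], [0, 0.45, -0.6], [0, 0.45, -0.55], [0, 0.45, -0.55], [0, 0.5, -0.5], [0, 0.55, -0.45], [0, 0.55, -0.45], [0, 0.55, -0.4], [0, 0.6, -0.4]]
[0.94, 0.99, 1.04, 1.09, 1.14, 1.19, 1.24, 1.29, 1.34, 1.39]
[[0, 0.6, -0.35], [0, 0.6, -0.3], [0, 0.65, -0.3], [0, 0.65, -0.25], [0, 0.65, -0.2], [0, 0.65, -0.2], [0, 0.65, -0.15], [0, 0.65, -0.1], [0, 0.7, -0.1], [0, 0.65, -0.05]]
[1.44, 1.49, 1.54, 1.59, 1.64, 1.69, 1.74]
[[0, 0.65, -0.0], [0, 0.7, -0.0], [0, 0.65, 0.05], [0, 0.7, 0.1], [0, 0.8, 0.05], [0, 0.8, 0.1], [0, 0.8, 0.15]]
[-134.5    131.965] [ 47.35790674 257.13310856]
```

>>> {"name": "apply_moves", "arguments": {
  "delta_pos": [
    [0,0,-0.15],
    [0,0,-0.35],
    [0,0.1,-0.55],
    [0,0.1,-0.6],
    [0,0.15,-0.5]
  ],
  "dr": [
    [0,0,0],
    [0,0,0],
    [0,0,0],
    [0,0,0],
    [0,0,0]
  ],
  "hand": [0,0,0,0,0]
}}

```text
time_s: 5.65
tool_pos: [0.5057, 0.1698, 0.1735]
orientation: [-0.156, 0.988, -0.0, 0.0]
wrist_force: [0.7, -0.6, 1.4]
grip_width: 0.0001
```

Run:
```python
from st import *
st(); cap('side','side2.png'); st()
```

```text
t 5.65 p [0.5057 0.1698 0.1735] F [ 0.6759 -0.5655  1.4422] w 0.0001 yaw_y 107.91095743807062 z [ 0.0003 -0.     -1.    ] q [-0.243   0.7587 -0.2627  1.7301  0.2846  0.6901  1.2258]
t 5.7 p [0.5058 0.1702 0.1741] F [0.848  0.8086 2.8344] w -0.0002 yaw_y 107.92565164594627 z [ 0.0009  0.0004 -1.    ] q [-0.2433  0.7578 -0.2631  1.7296  0.2843  0.6907  1.2258]
```

View pics/side2.png

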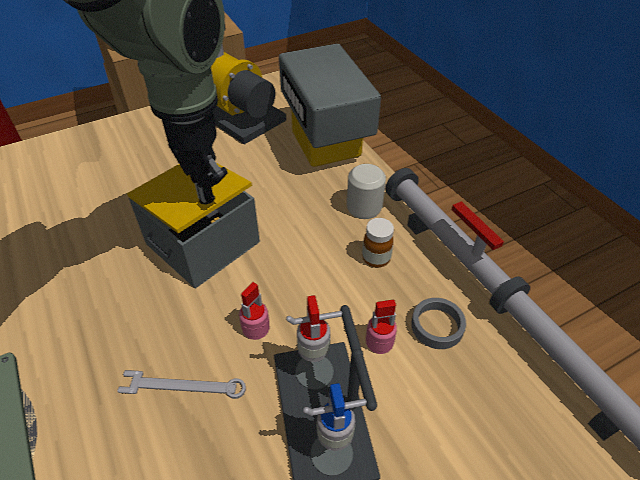

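The latch is free, and the lid's raised edge (side 205,205) follows the fingers. I'll keep going under control.

>>> {"name": "apply_moves", "arguments": {
  "delta_pos": [
    [0,0.15,-0.45],
    [0,0.2,-0.6],
    [0,0.25,-0.7],
    [0,0.25,-0.7],
    [0,0.35,-0.65],
    [0,0.35,-0.65],
    [0,0.35,-0.6],
    [0,0.4,-0.6],
    [0,0.45,-0.6],
    [0,0.45,-0.55]
  ],
  "dr": [
    [0,0,0],
    [0,0,0],
    [0,0,0],
    [0,0,0],
    [0,0,0],
    [0,0,0],
    [0,0,0],
    [0,0,0],
    [0,0,0],
    [0,0,0]
  ],
  "hand": [0,0,0,0,0,0,0,0,0,0]
}}

```text
time_s: 6.7
tool_pos: [0.4957, 0.2006, 0.2343]
orientation: [-0.156, 0.988, -0.0, -0.0]
wrist_force: [-0.2, -0.5, 1.6]
grip_width: -0.0004
```

Run:
```python
from st import *
st(); cap('side','side3.png'); st()
```

```text
t 6.7 p [0.4957 0.2006 0.2343] F [-0.1933 -0.5319  1.5744] w -0.0004 yaw_y 107.91875611071156 z [-0. -0. -1.] q [-0.289   0.6752 -0.2878  1.6512  0.2385  0.8499  1.2083]
t 6.75 p [0.4956 0.2015 0.235 ] F [-1.0348  1.5471  2.9164] w 0.0 yaw_y 107.96133158151608 z [ 0.0007  0.0009 -1.    ] q [-0.2899  0.6742 -0.2886  1.6503  0.238   0.8507  1.2081]
```

View pics/side3.png

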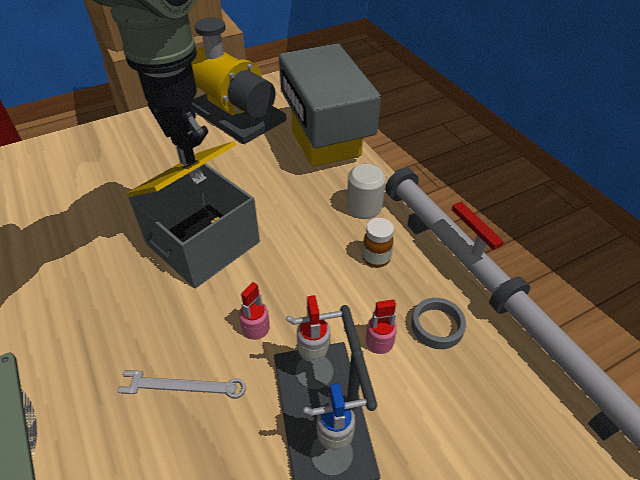

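>>> {"name": "apply_moves", "arguments": {
  "delta_pos": [
    [0,0.45,-0.55],
    [0,0.5,-0.5],
    [0,0.55,-0.45],
    [0,0.55,-0.45],
    [0,0.55,-0.4],
    [0,0.6,-0.4],
    [0,0.6,-0.35],
    [0,0.6,-0.3],
    [0,0.65,-0.3],
    [0,0.65,-0.25]
  ],
  "dr": [
    [0,0,0],
    [0,0,0],
    [0,0,0],
    [0,0,0],
    [0,0,0],
    [0,0,0],
    [0,0,0],
    [0,0,0],
    [0,0,0],
    [0,0,0]
  ],
  "hand": [0,0,0,0,0,0,0,0,0,0]
}}

```text
time_s: 7.75
tool_pos: [0.4781, 0.255, 0.2735]
orientation: [-0.156, 0.988, -0.0, -0.0]
wrist_force: [-0.0, 0.6, 1.1]
grip_width: 0.0003
```

Run:
```python
from st import *
st(); cap('side','side4.png'); st()
```

```text
t 7.75 p [0.4781 0.255  0.2735] F [-0.0485  0.552   1.1143] w 0.0003 yaw_y 107.91986382887664 z [-0.0001 -0.0001 -1.    ] q [-0.3928  0.6379 -0.2925  1.5657  0.2098  0.9691  1.1335]
t 7.8 p [0.4777 0.2561 0.2738] F [0.0482 2.0254 1.6322] w -0.0002 yaw_y 107.98278717219799 z [ 0.0001  0.0009 -1.    ] q [-0.3941  0.6377 -0.2933  1.5649  0.2095  0.9695  1.1329]
```

View pics/side4.png

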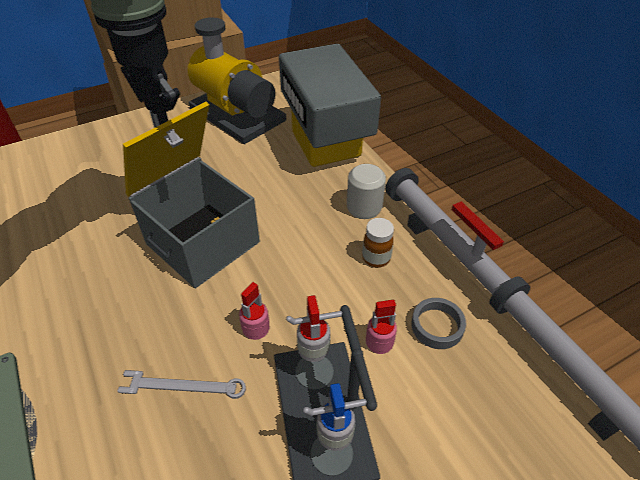

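>>> {"name": "apply_moves", "arguments": {
  "delta_pos": [
    [0,0.6,-0.2],
    [0,0.65,-0.2],
    [0,0.65,-0.15],
    [0,0.65,-0.1],
    [0,0.7,-0.1],
    [0,0.65,-0.05],
    [0,0.65,0],
    [0,0.7,0],
    [0,0.65,0.05],
    [0,0.65,0.1]
  ],
  "dr": [
    [0,0,0],
    [0,0,0],
    [0,0,0],
    [0,0,0],
    [0,0,0],
    [0,0,0],
    [0,0,0],
    [0,0,0],
    [0,0,0],
    [0,0,0]
  ],
  "hand": [0,0,0,0,0,0,0,0,0,0]
}}

```text
time_s: 8.8
tool_pos: [0.458, 0.3173, 0.2797]
orientation: [-0.156, 0.988, -0.0, 0.0]
wrist_force: [-0.7, 0.7, 1.0]
grip_width: -0.0005
```

>>> {"name": "apply_moves", "arguments": {
  "delta_pos": [
    [0,0.5,0],
    [0,0.4,0],
    [0,0.4,0],
    [0,0.4,0],
    [0,0.4,0],
    [0,0.4,0],
    [0,0.4,0]
  ],
  "dr": [
    [0,0,0],
    [0,0,0],
    [0,0,0],
    [0,0,0],
    [0,0,0],
    [0,0,0],
    [0,0,0]
  ],
  "hand": [0,0,0,0,0,0,0]
}}

```text
time_s: 9.5
tool_pos: [0.4492, 0.3445, 0.2798]
orientation: [-0.156, 0.988, -0.0, 0.0]
wrist_force: [-0.3, 0.5, 1.0]
grip_width: 0.0
```

Run:
```python
from st import *
s,_=st(); cap('side','side5.png'); 
n=np.array([-.309,.951]); print('u',(s['tool_pos'][:2]-np.array([.4653,.2937]))@n)
```

```text
t 9.5 p [0.4492 0.3445 0.2798] F [-0.3414  0.5288  1.023 ] w 0.0 yaw_y 107.90750021834766 z [ 0.     -0.0002 -1.    ] q [-0.5682  0.6689 -0.2806  1.4662  0.2013  1.035   0.989 ]
u 0.05333164756116785
```

View pics/side5.png

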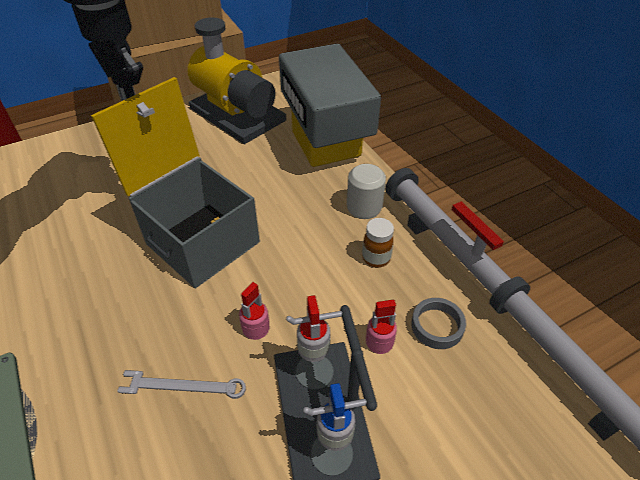

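>>> {"name": "apply_moves", "arguments": {
  "delta_pos": [
    [0,0.4,0],
    [0,0.4,0],
    [0,0.5,0],
    [0,0.6,0],
    [0,0.8,0],
    [0,0.8,0]
  ],
  "dr": [
    [0,0,0],
    [0,0,0],
    [0,0,0],
    [0,0,0],
    [0,0,0],
    [0,0,0]
  ],
  "hand": [0,0,0,0,0,0]
}}

```text
time_s: 10.15
tool_pos: [0.4381, 0.3784, 0.2798]
orientation: [-0.156, 0.988, 0.0, -0.0]
wrist_force: [0.1, 0.4, -0.6]
grip_width: 0.0002
```

```bash
cat > lid.py <<'E'
from st import *
def lid(c,fn):
    p,d=cap(c,fn); P=cloud(c,d); h=cv2.cvtColor(p,cv2.COLOR_BGR2HSV)
    U=(P[...,:2]-np.array([.4653,.2937]))@np.array([-.309,.951]); V=(P[...,:2]-np.array([.4653,.2937]))@np.array([.951,.309]); z=P[...,2]
    Y=(h[...,0]>18)&(h[...,0]<32)&(h[...,1]>180)&(z>.15)&(z<.32)&(abs(U)<.08)&(abs(V)<.09)
    if Y.sum()<30: print(c,'few',Y.sum()); return P,p
    k=np.polyfit(z[Y],U[Y],1); print(c,Y.sum(),'lid angle',np.pi/2+np.arctan(k[0]),'zmax',z[Y].max()); return P,p
if __name__=='__main__':
    st(); lid('side','side6.png'); P,p=lid('top','top6.png')
E
python3 lid.py
```

```text
t 10.15 p [0.4381 0.3784 0.2798] F [ 0.1477  0.3766 -0.6106] w 0.0002 yaw_y 107.9225105558998 z [-0.0001 -0.     -1.    ] q [-0.6313  0.6896 -0.2754  1.4173  0.1994  1.062   0.9395]
side 6525 lid angle 1.7065345203564144 zmax 0.2905832101884101
top 3906 lid angle 1.7159517645320477 zmax 0.31617652468569457
```

View pics/top6.png

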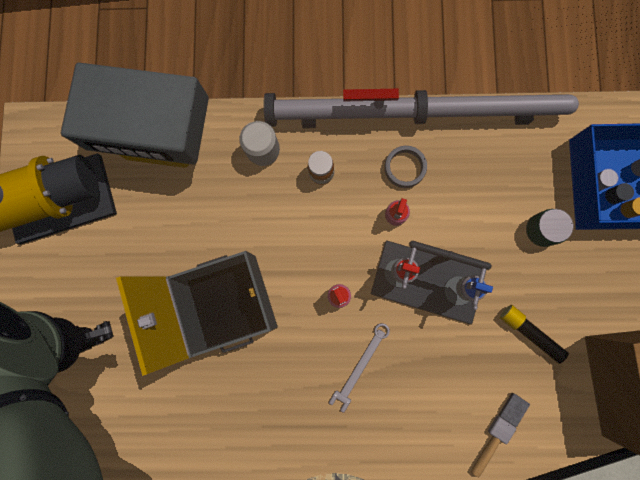

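Run:
```python
from st import *
for c in ['top','side']:
    p,d=cap(c); P=cloud(c,d); z=P[...,2]
    pg=(z>.161)&(z<.18)&(P[...,1]<-.05)&(P[...,1]>-.35)&(P[...,0]<.68)&(P[...,0]>.4)
    sx=np.array([.964,-.265]); sy=np.array([.265,.964])
    g=np.array([.5500,-.1392]) if 0 else (np.array([.5517,-.1385]) if c=='top' else np.array([.5484,-.1405]))
    q=P[pg]; X=(q[:,:2]-g)@sx; Y=(q[:,:2]-g)@sy
    b=(Y<-.02)&(Y>-.115)&(X>.02)
    k=np.polyfit(Y[b],X[b],1); print(c,'bar slope deg',np.degrees(np.arctan(k[0])),'X at Y=0',k[1],b.sum())
    for nm,y0 in [('red',0),('blue',-.13)]:
        for side in [(-.05,-.008),(.008,.03)]:
            e=(abs(Y-y0)<.012)&(X>side[0]+(0))&(X<side[1])&(q[:,2]>.163)
            if e.sum()>5: print(nm,side,e.sum(),'X',np.percentile(X[e],[2,98]),'Y by X',np.polyfit(X[e],Y[e],1),'z',np.median(q[e,2]),np.percentile(q[e,2],98))
to([.4,.38,.36])
p,d=manip.capture('top')
```

```text
top bar slope deg 1.7363522890993208 X at Y=0 0.04502746469607581 412
red (-0.05, -0.008) 67 X [-0.036  -0.0086] Y by X [-0.038  -0.0001] z 0.16896329721502634 0.17829092283454656
red (0.008, 0.03) 52 X [0.0092 0.0296] Y by X [-0.0381  0.0001] z 0.1681408900738069 0.17179199507116188
blue (-0.05, -0.008) 84 X [-0.0397 -0.0089] Y by X [-0.0616 -0.1302] z 0.16895044542414217 0.17758801423142467
blue (0.008, 0.03) 55 X [0.0096 0.0296] Y by X [-0.0355 -0.1296] z 0.16836633400711054 0.17133829975060122
side bar slope deg 1.8480588282496586 X at Y=0 0.04533202429880591 731
red (-0.05, -0.008) 127 X [-0.0352 -0.0089] Y by X [-0.0142 -0.0006] z 0.16896606280527582 0.17756814986156172
red (0.008, 0.03) 89 X [0.0095 0.029 ] Y by X [-0.0103 -0.0012] z 0.1676340381419733 0.17045614407991946
blue (-0.05, -0.008) 191 X [-0.0397 -0.0089] Y by X [-0.017  -0.1302] z 0.1688941011471935 0.17837386205912314
blue (0.008, 0.03) 114 X [0.0105 0.0295] Y by X [-0.035  -0.1303] z 0.16821313194478166 0.17033165467616268
t 10.35 p [0.4384 0.3777 0.2797] F [ 0.172  -0.453  -1.0908] w -0.0002 yaw_y 107.93051754600167 z [ 0.     -0.0003 -1.    ] q [-0.6303  0.6893 -0.2753  1.4183  0.1995  1.0615  0.9405]
delta tool cm [ 3.5826  1.3998 -8.0288]
```

>>> {"name": "apply_moves", "arguments": {
  "delta_pos": [
    [0,0,-2.5],
    [0,0,-3.0],
    [0,-1,-2.5],
    [0.4,-3,0],
    [0.4,-4.4,0],
    [0.4,-4.4,0],
    [0.4,-4.4,0],
    [0.5,-4.4,0],
    [0.5,-4.4,0],
    [0.5,-4.4,0]
  ],
  "dr": [
    [0,0,0],
    [0,0,0],
    [0,0,0],
    [0,0,0],
    [0,0,0],
    [0,0,0],
    [0,0,0],
    [0,0,0],
    [0,0,0],
    [0,0,0]
  ],
  "hand": [0,0,0,0,0,0,0,0,0,0]
}}

```text
time_s: 11.4
tool_pos: [0.5025, 0.0766, 0.36]
orientation: [-0.155, 0.988, -0.0, 0.0]
wrist_force: [1.2, 0.4, 0.1]
grip_width: -0.0001
```

>>> {"name": "apply_moves", "arguments": {
  "delta_pos": [
    [0.5,-4.4,0],
    [0.5,-4.4,0],
    [0.6,-4.4,0],
    [0.6,-4.4,0],
    [0.5,-4.4,0],
    [0,0,1],
    [0,0,1],
    [0,0,1],
    [0,0,1],
    [0,0,1]
  ],
  "dr": [
    [0,0,0],
    [0,0,0],
    [0,0,0],
    [0,0,0],
    [0,0,0],
    [0,0,7],
    [0,0,7],
    [0,0,7],
    [0,0,7],
    [0,0,7]
  ],
  "hand": [0,0,0,0,0,0.8,0.8,0.8,0.8,0.8]
}}

```text
time_s: 12.4
tool_pos: [0.5442, -0.1393, 0.3095]
orientation: [0.151, 0.988, -0.0, -0.0]
wrist_force: [0.3, -0.2, 0.1]
grip_width: 0.0678
```

```bash
python3 st.py 0.55 -0.1395 0.187
```

```text
t 12.4 p [ 0.5442 -0.1393  0.3095] F [ 0.2894 -0.1715  0.0734] w 0.0678 yaw_y 72.58844897977089 z [-0.0001 -0.0003 -1.    ] q [ 0.2487  0.625  -0.1077  1.432   0.0714  1.0885  1.3949]
delta tool cm [-0.5592  0.154  12.2482]
```

>>> {"name": "apply_moves", "arguments": {
  "delta_pos": [
    [-0.3,0.1,2],
    [-0.3,0.05,3],
    [0,0,3],
    [0,0,2],
    [0,0,1],
    [0,0,0.5],
    [0,0,0]
  ],
  "dr": [
    [0,0,0],
    [0,0,0],
    [0,0,0],
    [0,0,0],
    [0,0,0],
    [0,0,0],
    [0,0,0]
  ],
  "hand": [0.8,0.8,0.8,0.8,0.8,0.8,0.8]
}}

```text
time_s: 13.1
tool_pos: [0.5507, -0.1393, 0.1951]
orientation: [0.149, 0.989, -0.0, 0.0]
wrist_force: [-0.7, -0.4, 0.9]
grip_width: 0.0687
```

Run:
```python
from st import *
to([.55,-.1395,.187])
cap('side','side7.png'); cap('top','top7.png')
a=cv2.imread('pics/side7.png')[220:460,220:460];b=cv2.imread('pics/top7.png')[180:340,320:480]
cv2.imwrite('pics/c7.png',np.hstack([cv2.resize(a,(400,400)),cv2.resize(b,(400,400))]))
```

```text
t 13.1 p [ 0.5507 -0.1393  0.1951] F [-0.6717 -0.4092  0.9019] w 0.0687 yaw_y 72.90156455890073 z [ 0.0001 -0.0002 -1.    ] q [ 0.2428  0.7646 -0.1003  1.583   0.0971  0.7986  1.3748]
delta tool cm [ 0.0584 -0.037   0.8055]
```

View pics/c7.png

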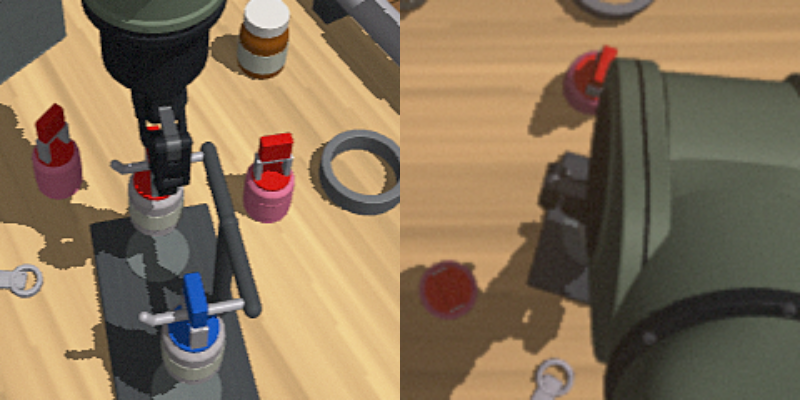

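>>> {"name": "apply_moves", "arguments": {
  "delta_pos": [
    [0,0,0.4],
    [0,0,0.3],
    [0,0,0],
    [0,0,0],
    [0,0,0],
    [0,0,0],
    [0,0,0],
    [0,0,0]
  ],
  "dr": [
    [0,0,0],
    [0,0,0],
    [0,0,0],
    [0,0,0],
    [0,0,0],
    [0,0,0],
    [0,0,0],
    [0,0,0]
  ],
  "hand": [0.8,0.8,0.6,0.45,0.3,0.2,0.2,0.2],
  "grip_force": 40
}}

```text
time_s: 14.0
tool_pos: [0.5507, -0.1391, 0.1881]
orientation: [0.149, 0.989, -0.0, 0.0]
wrist_force: [-1.4, 1.9, 5.0]
grip_width: 0.0311
```

>>> {"name": "apply_moves", "arguments": {
  "delta_pos": [
    [0,0,0],
    [0,0,-0.2],
    [0,0,-0.3],
    [0,0,-0.4],
    [0,0,-0.4],
    [0,0,-0.2],
    [0,0,0]
  ],
  "dr": [
    [0,0,0],
    [0,0,0],
    [0,0,0],
    [0,0,0],
    [0,0,0],
    [0,0,0],
    [0,0,0]
  ],
  "hand": [0.2,0.2,0.2,0.2,0.2,0.2,0.2]
}}

```text
time_s: 14.7
tool_pos: [0.5507, -0.1392, 0.2031]
orientation: [0.149, 0.989, -0.0, 0.0]
wrist_force: [0.1, -0.2, -1.9]
grip_width: 0.0302
```

Run:
```python
from st import *
st()
p,d=cap('side','side8.png'); P=cloud('side',d)
cv2.imwrite('pics/c8.png',cv2.resize(p[220:460,220:460],(560,560)))
```

```text
t 14.7 p [ 0.5507 -0.1392  0.2031] F [ 0.0789 -0.2406 -1.945 ] w 0.0302 yaw_y 72.91247685706844 z [ 0.0004 -0.0002 -1.    ] q [ 0.2431  0.7538 -0.1014  1.5739  0.0952  0.8184  1.3765]
```

View pics/c8.png

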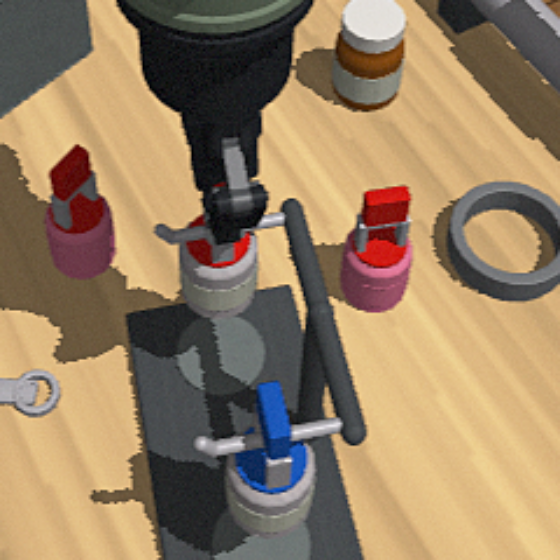

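>>> {"name": "apply_moves", "arguments": {
  "delta_pos": [
    [0.3,0,0],
    [0.6,0,0],
    [0.9,0,0],
    [1,0,0],
    [1,0,0],
    [1,0,0],
    [1,0,0],
    [1,0,0],
    [0.7,0,0]
  ],
  "dr": [
    [0,0,0],
    [0,0,0],
    [0,0,0],
    [0,0,0],
    [0,0,0],
    [0,0,0],
    [0,0,0],
    [0,0,0],
    [0,0,0]
  ],
  "hand": [0.2,0.2,0.2,0.2,0.2,0.2,0.2,0.2,0.2]
}}

```text
time_s: 15.65
tool_pos: [0.478, -0.1169, 0.2029]
orientation: [0.149, 0.989, -0.0, -0.0]
wrist_force: [0.3, -0.9, -2.1]
grip_width: 0.0309
```

Run:
```python
from st import *
st()
p,d=cap('side','side9.png')
cv2.imwrite('pics/c9.png',cv2.resize(p[180:460,180:460],(560,560)))
```

```text
t 15.65 p [ 0.478  -0.1169  0.2029] F [ 0.3127 -0.8927 -2.1411] w 0.0309 yaw_y 72.9172824731349 z [-0.0003 -0.0001 -1.    ] q [ 0.2308  0.6563 -0.0984  1.8434  0.0998  0.647   1.3456]
```

View pics/c9.png

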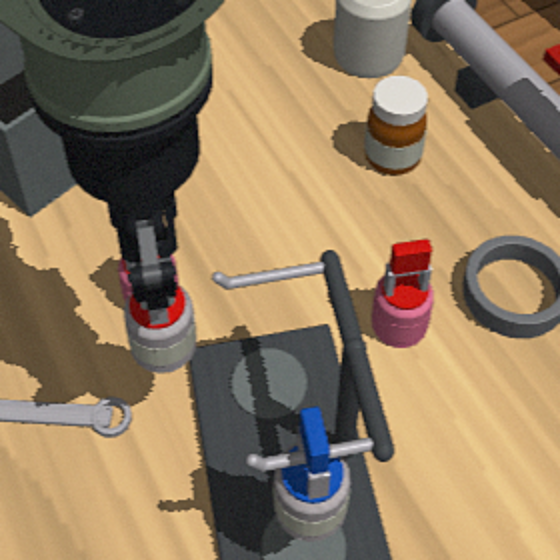

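>>> {"name": "apply_moves", "arguments": {
  "delta_pos": [
    [0,0,-1.2],
    [0,0,-2],
    [0,0,-2.5],
    [0,0,-2],
    [0,0,-1],
    [0.3,1.1,0],
    [0.5,2,0],
    [0.7,2.6,0],
    [0.8,3,0],
    [0.8,3,0]
  ],
  "dr": [
    [0,0,0],
    [0,0,0],
    [0,0,0],
    [0,0,0],
    [0,0,0],
    [0,0,0],
    [0,0,0],
    [0,0,0],
    [0,0,0],
    [0,0,0]
  ],
  "hand": [0.2,0.2,0.2,0.2,0.2,0.2,0.2,0.2,0.2,0.2]
}}

```text
time_s: 16.7
tool_pos: [0.4832, 0.0058, 0.2887]
orientation: [0.148, 0.989, -0.0, -0.001]
wrist_force: [0.9, -0.2, -2.6]
grip_width: 0.0307
```

>>> {"name": "apply_moves", "arguments": {
  "delta_pos": [
    [0.8,3,0],
    [0.8,3,0],
    [0.8,3,0],
    [0.8,3,0],
    [0.8,3,0],
    [0.7,2.6,0],
    [0.4,1.5,0],
    [0.2,0.5,0],
    [0,0,0]
  ],
  "dr": [
    [0,0,0],
    [0,0,0],
    [0,0,0],
    [0,0,0],
    [0,0,0],
    [0,0,0],
    [0,0,0],
    [0,0,0],
    [0,0,0]
  ],
  "hand": [0.2,0.2,0.2,0.2,0.2,0.2,0.2,0.2,0.2]
}}

```text
time_s: 17.6
tool_pos: [0.4903, 0.2066, 0.2893]
orientation: [0.148, 0.989, -0.0, -0.0]
wrist_force: [0.0, -1.2, -1.7]
grip_width: 0.0305
```

>>> {"name": "apply_moves", "arguments": {
  "delta_pos": [
    [0,0,0],
    [0,0,0],
    [0,0,0],
    [0,0,0],
    [0,0,0],
    [0,0,0]
  ],
  "dr": [
    [0,0,-5],
    [0,0,-7.5],
    [0,0,-7.5],
    [0,0,-7.5],
    [0,0,-7.5],
    [0,0,0]
  ],
  "hand": [0.2,0.2,0.2,0.2,0.2,0.2]
}}

```text
time_s: 18.2
tool_pos: [0.4909, 0.2052, 0.2897]
orientation: [-0.156, 0.988, -0.0, -0.0]
wrist_force: [0.9, -0.4, -2.5]
grip_width: 0.0308
```

Run:
```python
from st import *
to([.49,.2176,.108])
p,d=cap('side','side10.png');P=cloud('side',d)
p2,d2=cap('top','top10.png')
cv2.imwrite('pics/c10.png',np.hstack([cv2.resize(p[40:300,80:340],(400,400)),cv2.resize(p2[200:400,100:300],(400,400))]))
```

```text
t 18.2 p [0.4909 0.2052 0.2897] F [ 0.929  -0.4    -2.4909] w 0.0308 yaw_y 107.94171353508855 z [-0.0001 -0.0006 -1.    ] q [-0.3106  0.6028 -0.2676  1.573   0.1807  0.9906  1.2514]
delta tool cm [-0.3064  1.2178 18.1695]
```

View pics/c10.png

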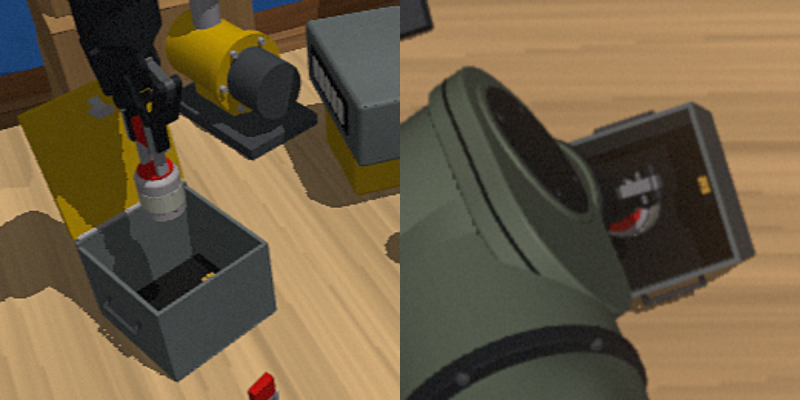

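Run:
```python
from lid import *
for c in ['side','top']:
    P,p=lid(c,None); U=(P[...,:2]-np.array([.4653,.2937]))@np.array([-.309,.951]); V=(P[...,:2]-np.array([.4653,.2937]))@np.array([.951,.309]); z=P[...,2]
    h=cv2.cvtColor(p,cv2.COLOR_BGR2HSV)
    for z0 in np.arange(.32,.62,.03):
        m=(z>z0)&(z<z0+.03)&(U>-.3)&(U<.3)&(V>-.3)&(V<.15)
        if m.sum()>20: print(c,round(z0,2),m.sum(),'U',np.percentile(U[m],[1,99]),'V',np.percentile(V[m],[1,99]))
```

```text
side 4451 lid angle 1.7019908305313278 zmax 0.31968442975721967
side 0.32 741 U [-0.1513 -0.0373] V [-0.0213  0.0072]
side 0.35 1047 U [-0.1585 -0.0327] V [-0.0238  0.0066]
side 0.38 686 U [-0.1334 -0.0868] V [-0.0413  0.0217]
side 0.41 1228 U [-0.1308 -0.0829] V [-0.0417  0.0237]
side 0.44 1325 U [-0.1398 -0.08  ] V [-0.0512  0.0294]
side 0.47 1444 U [-0.14   -0.0797] V [-0.0511  0.0255]
top few 0
top 0.32 86 U [-0.1436 -0.1125] V [-0.0186  0.0142]
top 0.35 314 U [-0.1574 -0.1135] V [-0.0173  0.0104]
top 0.38 135 U [-0.1335 -0.1211] V [-0.0239  0.0155]
top 0.41 57 U [-0.1295 -0.1218] V [-0.0235  0.0109]
top 0.44 110 U [-0.1395 -0.1205] V [-0.0228  0.0361]
top 0.47 177 U [-0.1392 -0.126 ] V [-0.0158  0.031 ]
top 0.53 316 U [-0.1589 -0.1264] V [-0.0386  0.0597]
top 0.56 896 U [-0.1677 -0.0439] V [-0.0648  0.065 ]
top 0.59 2258 U [-0.1698 -0.0318] V [-0.0727  0.0605]
```

>>> {"name": "apply_moves", "arguments": {
  "delta_pos": [
    [-0.2,0.4,0],
    [-0.1,0.3,1],
    [0,0,2],
    [0,0,2.5],
    [0,0,2.5],
    [0,0,2.5],
    [0,0,2.5],
    [0,0,2],
    [0,0,1.5],
    [0,0,0]
  ],
  "dr": [
    [0,0,0],
    [0,0,0],
    [0,0,0],
    [0,0,0],
    [0,0,0],
    [0,0,0],
    [0,0,0],
    [0,0,0],
    [0,0,0],
    [0,0,0]
  ],
  "hand": [0.2,0.2,0.2,0.2,0.2,0.2,0.2,0.2,0.2,0.2]
}}

```text
time_s: 19.4
tool_pos: [0.4903, 0.2143, 0.1227]
orientation: [-0.156, 0.988, -0.0, -0.002]
wrist_force: [0.4, 0.5, -1.1]
grip_width: 0.0307
```

>>> {"name": "apply_moves", "arguments": {
  "delta_pos": [
    [0,0,0.4],
    [0,0,0.3],
    [0,0,0.2],
    [0,0,0.1],
    [0,0,0]
  ],
  "dr": [
    [0,0,0],
    [0,0,0],
    [0,0,0],
    [0,0,0],
    [0,0,0]
  ],
  "hand": [0.2,0.2,0.2,0.2,0.2]
}}

```text
time_s: 19.9
tool_pos: [0.4913, 0.2143, 0.1149]
orientation: [-0.156, 0.988, -0.0, 0.0]
wrist_force: [-0.1, -0.9, -3.5]
grip_width: 0.0308
```

Run:
```python
from st import *
st()
p,d=cap('side','side11.png');st()
cv2.imwrite('pics/c11.png',cv2.resize(p[60:300,80:320],(560,560)))
```

```text
t 19.9 p [0.4913 0.2143 0.1149] F [-0.0877 -0.9001 -3.5144] w 0.0308 yaw_y 107.90768383760931 z [ 0.0001 -0.     -1.    ] q [-0.3705  0.8522 -0.1891  1.7697  0.2764  0.5454  1.1496]
t 19.95 p [0.4914 0.2143 0.1149] F [-0.3366 -0.6597 -3.0023] w 0.0309 yaw_y 107.90706936197408 z [ 0.0002 -0.     -1.    ] q [-0.3705  0.8522 -0.1891  1.7697  0.2764  0.5455  1.1496]
```

View pics/c11.png

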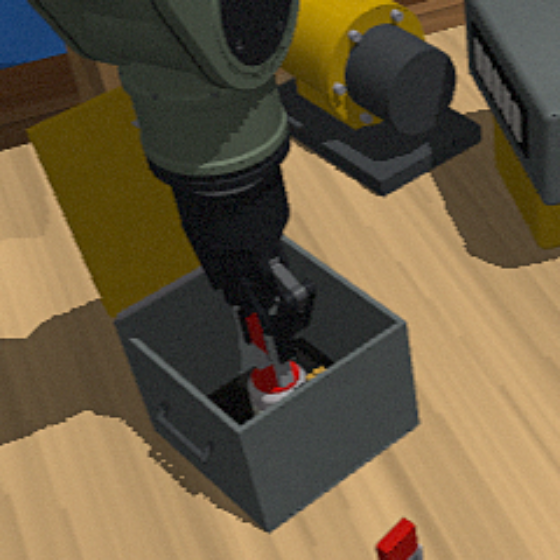

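>>> {"name": "apply_moves", "arguments": {
  "delta_pos": [
    [0,0,0.15],
    [0,0,0.15],
    [0,0,0.15],
    [0,0,0.1],
    [0,0,0]
  ],
  "dr": [
    [0,0,0],
    [0,0,0],
    [0,0,0],
    [0,0,0],
    [0,0,0]
  ],
  "hand": [0.2,0.2,0.2,0.2,0.2]
}}

```text
time_s: 20.45
tool_pos: [0.4912, 0.2143, 0.1091]
orientation: [-0.156, 0.988, -0.0, -0.0]
wrist_force: [0.0, 0.9, -2.4]
grip_width: 0.0311
```

>>> {"name": "apply_moves", "arguments": {
  "delta_pos": [
    [0,0,0.1],
    [0,0,0],
    [0,0,0]
  ],
  "dr": [
    [0,0,0],
    [0,0,0],
    [0,0,0]
  ],
  "hand": [0.2,0.2,0.2]
}}

```text
time_s: 20.75
tool_pos: [0.4913, 0.2143, 0.1083]
orientation: [-0.156, 0.988, -0.0, -0.0]
wrist_force: [0.6, -1.4, -1.7]
grip_width: 0.0308
```

>>> {"name": "apply_moves", "arguments": {
  "delta_pos": [
    [0,0,0.1],
    [0,0,0],
    [0,0,0]
  ],
  "dr": [
    [0,0,0],
    [0,0,0],
    [0,0,0]
  ],
  "hand": [0.2,0.2,0.2]
}}

```text
time_s: 21.05
tool_pos: [0.4914, 0.2144, 0.1074]
orientation: [-0.156, 0.988, -0.0, 0.0]
wrist_force: [-0.1, 0.9, 2.1]
grip_width: 0.0304
```

>>> {"name": "apply_moves", "arguments": {
  "delta_pos": [
    [0,0,0],
    [0,0,0],
    [0,0,0],
    [0,0,0],
    [0,0,0],
    [0,0,0]
  ],
  "dr": [
    [0,0,0],
    [0,0,0],
    [0,0,0],
    [0,0,0],
    [0,0,0],
    [0,0,0]
  ],
  "hand": [0.38,0.42,0.46,0.5,0.55,0.58]
}}

```text
time_s: 21.65
tool_pos: [0.4913, 0.2143, 0.1073]
orientation: [-0.156, 0.988, -0.0, -0.0]
wrist_force: [-1.1, -0.5, -0.2]
grip_width: 0.0497
```

Run:
```python
from st import *
st()
p,d=cap('side','side12.png');st()
cv2.imwrite('pics/c12.png',cv2.resize(p[60:300,80:320],(560,560)))
```

```text
t 21.65 p [0.4913 0.2143 0.1073] F [-1.1444 -0.5223 -0.1867] w 0.0497 yaw_y 107.91385582985737 z [-0.     -0.0001 -1.    ] q [-0.3733  0.8649 -0.1841  1.7744  0.2803  0.5279  1.1462]
t 21.7 p [0.4913 0.2143 0.1073] F [-0.127  -1.1331 -1.1097] w 0.0495 yaw_y 107.91366859113332 z [-0.0001 -0.0001 -1.    ] q [-0.3733  0.865  -0.184   1.7744  0.2803  0.5279  1.1462]
```

View pics/c12.png

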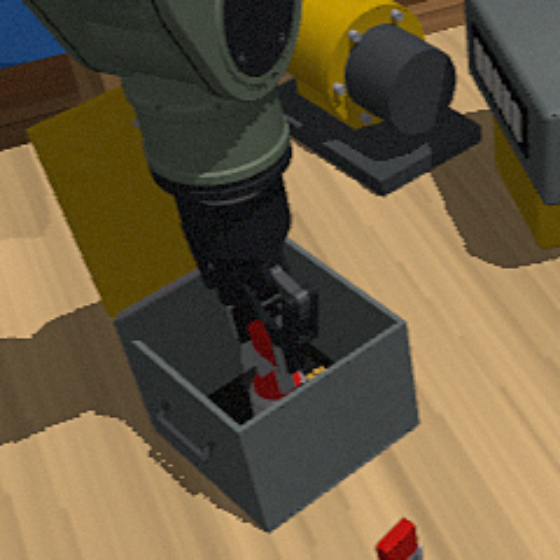

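>>> {"name": "apply_moves", "arguments": {
  "delta_pos": [
    [0,0,-0.5],
    [0,0,-1],
    [0,0,-1.5],
    [0,0,-2.5],
    [0,0,-3],
    [0,0,-4],
    [0,0,-4],
    [0,0,-4],
    [0,0,-2],
    [0,0,0]
  ],
  "dr": [
    [0,0,0],
    [0,0,0],
    [0,0,0],
    [0,0,0],
    [0,0,0],
    [0,0,0],
    [0,0,0],
    [0,0,0],
    [0,0,0],
    [0,0,0]
  ],
  "hand": [0.6,0.6,0.6,0.6,0.6,0.6,0.6,0.6,0.6,0.6]
}}

```text
time_s: 22.7
tool_pos: [0.4916, 0.2146, 0.3356]
orientation: [-0.156, 0.988, 0.001, 0.002]
wrist_force: [-0.3, 0.3, -0.3]
grip_width: 0.0512
```

>>> {"name": "apply_moves", "arguments": {
  "delta_pos": [
    [0,-3,-1],
    [0,-4,-1],
    [0,-4,0],
    [0,-4,0],
    [0,-4,0],
    [0,-3,0],
    [0,-1,0],
    [0,0,0]
  ],
  "dr": [
    [0,0,0],
    [0,0,0],
    [0,0,0],
    [0,0,0],
    [0,0,0],
    [0,0,0],
    [0,0,0],
    [0,0,0]
  ],
  "hand": [0.6,0.6,0.6,0.6,0.6,0.6,0.6,0.6]
}}

```text
time_s: 23.5
tool_pos: [0.5619, -0.0055, 0.352]
orientation: [-0.155, 0.988, -0.0, -0.0]
wrist_force: [0.1, 0.4, -0.3]
grip_width: 0.0511
```

Run:
```python
from lid import *
st()
for c in ['side','top']:
    P,p=lid(c,c+'13.png'); h=cv2.cvtColor(p,cv2.COLOR_BGR2HSV)
    z=P[...,2]
    m=((h[...,0]<8)|(h[...,0]>174))&(h[...,1]>150)&(abs(P[...,0]-.49)<.07)&(abs(P[...,1]-.214)<.06)
    if m.sum(): 
        t=m&(z>z[m].max()-.01); print(c,m.sum(),'top z',np.percentile(z[m],99),'top',P[t].mean(0),'all',P[m].mean(0))
    g=(abs(P[...,0]-.514-(0.002 if c=="top" else 0))<.03)&(abs(P[...,1]+.265)<.03)&(h[...,0]>105)&(h[...,0]<128)&(h[...,1]>150); print('blue',P[g&(z>.19)].mean(0))
    r=manip.pinpoint('glass_jar_centre',c); print([(x['at'],round(x['conf'],2)) for x in r[:1]])
```

```text
t 23.5 p [ 0.5619 -0.0055  0.352 ] F [ 0.1184  0.3741 -0.2721] w 0.0511 yaw_y 107.80898096903638 z [-0.0008 -0.0002 -1.    ] q [ 0.0923  0.5987 -0.278   1.3391  0.1652  1.2271  1.6861]
side 6520 lid angle 1.7077319460969025 zmax 0.29037222093556375
side 328 top z 0.11928108354510246 top [0.4889 0.2098 0.1165] all [0.4869 0.2094 0.0886]
blue [ 0.5131 -0.2669  0.198 ]
[([242.7, 375.5], 0.77)]
top 3918 lid angle 1.7140748810367705 zmax 0.2923797004192352
top 281 top z 0.12144448360437139 top [0.492  0.2132 0.1176] all [0.4904 0.2133 0.0815]
blue [ 0.5174 -0.2635  0.1987]
[([167.7, 321.0], 0.81)]
```

View pics/side13.png

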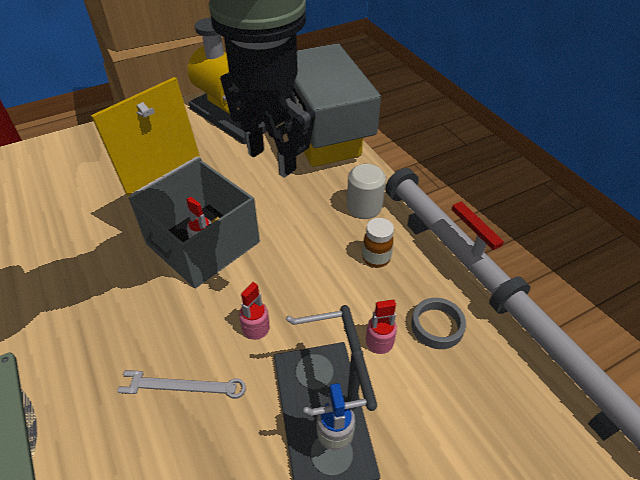

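View pics/top13.png

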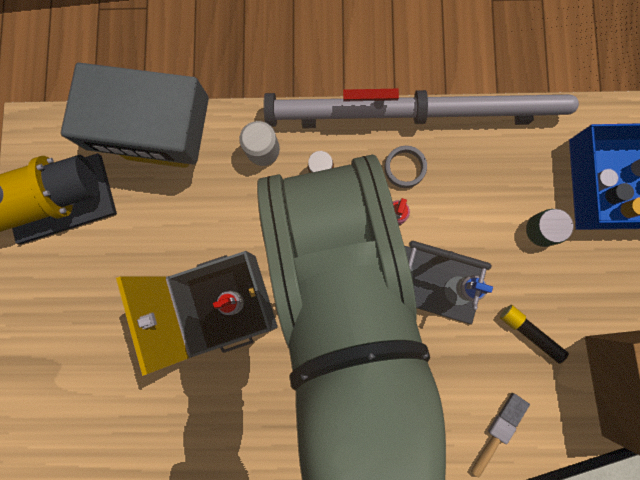

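Both views show the red can upright in the locker (top 228,302; its top is at 118 mm, as expected), with the lid at 1.70 rad. The blue can is still hanging, and the jar is in place at (side 378,242).

```bash
python3 -c "
from rig import manip
print(manip.finish_job())"
```

```text
the job is handed in; nothing more can be done
None
```

The job is done and handed in at about 23.7 s, well under the 69 s limit. The red can stands in the open locker; no verdict was reported.

- **Lid:** I pressed the dot with shut fingers, at about 2.6 N, until the latch freed. I then backed off along the lid's arc at about 0.5 rad/s with the fingertips on it. The force readings and three pictures on the way up showed the lid following the fingers. I backed away only once it was at its stop.
- **Can:** I gripped it across the 30 mm width, lifted it 15 mm and drew it 75 mm off the peg. I lowered it into the locker in 1 mm steps until the wrist force showed it touch the floor (about 2 N), then opened the fingers.
- **Last checks:**
  - The lid measures 1.71 rad in both cameras, at its stop.
  - The can's top is at about 117–118 mm, against 118 mm expected for standing upright on the floor.
  - The blue can is hanging within about 1 mm of where it was.
  - The jar shows no movement in the side picture. From above the arm partly covers it.
  - The arm is clear of everything.
- **Disagreement:** the two cameras differ by about 3 mm in position, within their calibration, so I averaged them. No check failed.

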